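Tip the order pad down into its tray

ROBOT

A 6-joint arm with a two-finger parallel gripper is mounted at the origin on a cart in front of the work surface, level with it; the furniture and walls round the work are solid. World frame = base frame: x ahead of the robot, y to its left, z up, the work surface at z = 0. Lengths are in m, angles in rad, forces in N, time in s.
With the tool pointing down it reaches from about 0.25 to 0.775 m from the base axis. Payload 4 kg.
Tool frame: the origin (TCP) lies between the finger pads; the fingertips stand 19 mm ahead of it and the grasp point (between the pads) is the TCP (robot.tip_reach is the y of the fingertips in the tool frame, in m); y points along the fingers, x is the direction in which the jaws open and shut, and the axes are right-handed (so a half turn about y gives the same grasp; the last joint's range is limited). The gripper opens to 94 mm and grips with 3 to 60 N. Pads are 16 mm wide; open, the fingers measure 119 mm over their backs; the gripper's body (75 mm by 177 mm) begins 78 mm behind the grasp point.
Start: joints at [1.092, 0.087, 1.371, -0, 1.684, -0.103], TCP at [0.202, 0.512, 0.225] pointing down, gripper open.
Joint ranges: [-3.1, 3.1], [-0.76, 2.03], [0.27, 2.55], [-1.08, 4.22], [0.17, 2.65], [-2.57, 2.57]. Speed limits (rad/s): [2.79, 2.79, 3.14, 3.14, 3.14, 3.14].

INTERFACE

Orientations are given as [roll, pitch, yaw] about the fixed x, y, z axes, in that order (R = Rz(yaw) Ry(pitch) Rx(roll)).
In Python, from bench import robot, imaging, order gives the robot as it stands.
- The arm moves only by the tool send_rows, never from a script. Its argument "moves" is text: rows parted by semicolons, each of 5 numbers parted by spaces: the gripper's target within -1 to 1 (shut at 1, half-way at 0, fully open at -1), then the shift along the tool's x, y, z in m, then the turn about the tool's y in degrees. In form: fingers tx ty tz roll; .... A call has exactly 10 rows; each row shifts and turns the commanded pose from where the row before left it, along the tool's axes as they then stand; what a row does not reach is not made up. A row lasts 1/12 s, in which the tool goes at most 41.7 mm and 7.16 degrees, less where a joint would pass 70% of its speed; a pose out of reach is approached as far as the arm can. A call with a gripper value outside its range is refused whole. The fingers move at their own pace and stop on an object; the grip force is fixed at half the most. Time passes only in rows, so rows that do not move let the fingers close, or fill a call up. It gives the time, the measured TCP pose, the force and the opening at its end, in the units of the state.
- robot.get_obs(): the state, without advancing time (a new reading comes with each control period).
- imaging.snapshot(name): name is "scene" or "side" or "wrist"; returns a dict with "image" (480x640x3 uint8, red, green, blue), "mtx" (3x3 intrinsics, pixels), "R" (3x3) and "t" (3): a world point X has camera coordinates R X + t. Camera axes: x right, y down, z forward; pixel columns grow to the right and rows downward; lengths in m; the calibration is good to about 2 mm. A picture is of the moment at which its call begins. There is no depth.
- order.close_job(): hands the job in, once; it reports no verdict.
Trained networks look in a picture, given as the dict that the camera call returned (one of the last four; its "shot" number tells which), for a name from the list of things; names that differ only in an ending like _2 or _b are one class to them, and where a whole thing is asked for, a point or a joint stands for the part that bears it (a point fixed in the world has none). Each returns a list of dicts, best first, with "conf" (0 to 1); they miss things now and then, are a little off and sometimes report something else, mostly with a low value. They report only what shows in the picture. A call takes as long as a camera call. They do not tell look-alikes from the thing itself.
- imaging.recognise(picture, target): "centre" ([column, row] in pixels, amid what is visible of it).
- imaging.landmark_of(picture, target): "centre" ([column, row] in pixels: a listed point, or the origin of a listed thing).
The state is a dict: "time": time; "joint_positions": joint angles; "qvel": joint speeds; "joint_torque": joint torques, N m; "tool_pos": TCP position; "ee_rot": TCP orientation; "wrist_force": force on the tool from outside, world axes, zero at the start; "wrist_torque": the same for the moment, N m; "width": finger opening in m.
Only numpy, scipy, OpenCV 4.12 (cv2) and the standard library are available. Lean on these libraries where they do the work, as an engineer would, in place of code of your own. Each camera call takes 0.05 s, during which the arm holds its last target.

TASK

The waiter's order pad has been left standing on end at the open front of its wooden tray: push it near its top so that it falls over away from you and lies flat in the tray with the writing side up, then push it gently along the tray until it is home against the back rail, square between the side rails. Only push with the fingertips: do not grip or lift the pad or walk it along upright, and leave everything else on the stand alone.

Things in the scene. Friction and masses are not known exactly. Their poses are not given: they have to be found in the camera images.
- order_pad: order pad, rigid; in mm: 125 long (own x), 75 wide (y), 11 thick (z), about 60 g; white writing side at +z, dark binding at the +x end. Origin: centre of the back face (z = 0). At first it stands on its -x end on the tray floor, top 131 above the stand, own x up, writing side facing the robot, square to the tray within 4 degrees. It pivots on its lower back edge and falls freely once past balance.
- pad_head (a point): middle of the pad's binding end on the back face (+62.5 mm along the pad's x from its origin); the top while standing, the far end once fallen
- pad_foot (a point): middle of the pad's other end on the back face (-62.5 mm along the pad's x); the bottom while standing, the near end once fallen. At the start it is 70 to 85 mm before the tray's origin and within 5 mm of its centre line; the fallen pad then has about 50 to 65 mm to slide
- pad_tray: flat wooden tray fixed to the stand. Origin: on the stand's top; z up, x from the open front to the back rail, within 23 degrees of straight away from the robot. In mm: floor 6 thick, 135 wide, from x = -120 to +115. Side rails 18 high above the stand, from x = -15 to +115, inner faces at y = +-57.5. The bed between the rails is cork; the pad stands on the bare front part.
- tray_stop (a point): middle of the back rail's inner face at floor height (tray x = +105 mm, y = 0, 6 mm above the stand); the rail's top is 18 mm above the stand. The pad's binding end comes to rest here
- salt_cellar: low round wooden salt cellar with a small knob, 70 across, 67 high (mm), loose, standing by the tray; a bystander; origin: centre of its underside
- stopper_1: small steel bottle stopper standing on its wide foot, 33 across, 48 high (mm), loose, standing by the tray; a bystander; origin: centre of its underside
- bitters_a: small bottle of amber sauce, 47 across, 138 high (mm), yellow cap, loose, standing by the tray; a bystander; origin: centre of its underside
- bitters_b: small bottle of amber sauce, 47 across, 138 high (mm), black cap, loose, standing by the tray; a bystander; origin: centre of its underside
- jigger: steel hourglass-shaped measuring cup, 41 across, 97 high (mm), loose, standing by the tray; a bystander; origin: centre of its underside
- bar_votive: candle glass, 73 across, 104 high (mm), loose, standing by the tray; a bystander; origin: centre of its underside
Things that resemble listed ones, but are neither listed nor needed, are in the scene too. What is shaped like the order_pad but pink or turquoise is not meant.

How it is judged:
On the way, in this order (a step that is already met when the one before it is completed fails the run):
1. the pad has fallen over and lies flat on the tray floor, writing side up, at rest (angle between order_pad's own z axis and vertical below 0.08 rad and z of order_pad in the frame of pad_tray below 0.012 m and linear speed of order_pad below 0.02 m/s and y of order_pad in the frame of pad_tray between -0.03 and 0.03 m), for 0.1 s.
2. the pad is home against the back rail (angle between order_pad's own z axis and vertical below 0.08 rad and z of order_pad in the frame of pad_tray below 0.012 m and linear speed of order_pad below 0.02 m/s and x of pad_head in the frame of pad_tray between 0.098 and 0.109 m and y of order_pad in the frame of pad_tray between -0.022 and 0.022 m and angle between the x axis of order_pad and the x axis of pad_tray, either way round below 0.12 rad), for 0.1 s.
At the end, for the whole second after the job is handed in: The pad lies at rest flat on the tray floor (within 0.08 rad, its underside less than 12 mm above the stand's top), writing side up, binding end within 7 mm of the back rail, its middle within 22 mm of the tray's centre line and its length within 0.12 rad of the tray's (all of step 2); the robot touches nothing.
It fails at once if the pad is lifted (height (world z) of order_pad above 0.085 m or (height (world z) of order_pad above 0.035 m and angle between order_pad's own z axis and vertical below 0.25 rad) or height (world z) of pad_foot above 0.045 m).
It fails at once if the pad is carried or slid along while upright (angle between order_pad's own z axis and vertical above 1.2 rad and distance of pad_foot from where it was at the start of the episode above 0.03 m).
It fails at once if the pad is pushed or pressed hard (over 30 N) (contact force between the fingers and order_pad above 30 N).
It fails at once if a bystander is moved more than 15 mm or tipped (distance of any of salt_cellar, stopper_1, bitters_a, bitters_b, jigger, bar_votive from where it was at the start of the episode above 0.015 m or angle between any of salt_cellar, stopper_1, bitters_a, bitters_b, jigger, bar_votive's own z axis and vertical above 0.3 rad).
It also fails if it takes over 35 s, if anything falls off the work surface, if the arm or the gripper's body presses on something with over 40 N, if the wrist force passes 120 N, or if a joint passes its speed limit or range.

## Working session

There is one attempt and no reset: what is moved stays moved. The work goes in short steps, Python scripts to look and compute and a tool call to move; the robot and the scene stay as the last step left them, time stands still between calls to the robot, and variables do not carry over. Pictures are saved under pics/ and viewed, and the job is handed in when it is done.

Besides the shell and the picture viewer there is one more tool, called after "Call:" as name(argument=value, ...) on one line, values as JSON. send_rows: Moves the arm, as the interface text tells. Its arguments: {"type":"object","properties":{"moves":{"type":"string"}},"required":["moves"]}

```bash
mkdir -p pics; ls
cat > h.py <<'E'
import numpy as np, cv2
from bench import robot, imaging, order
def save(p,n): cv2.imwrite('pics/'+n+'.png', cv2.cvtColor(p['image'],cv2.COLOR_RGB2BGR))
def ray(p,uv):
    K,R,t=map(np.array,(p['mtx'],p['R'],p['t']))
    return -R.T@t, R.T@np.linalg.inv(K)@np.array([*uv,1.0])
def onz(p,uv,z):
    c,d=ray(p,uv); return c+d*(z-c[2])/d[2]
def proj(p,X):
    K,R,t=map(np.array,(p['mtx'],p['R'],p['t']))
    x=(R@np.atleast_2d(X).T).T+t; x=x@K.T; return x[:,:2]/x[:,2:]
E
python3 - <<'E'
from h import *
np.set_printoptions(precision=4,suppress=True)
o=robot.get_obs(); print(o, robot.tip_reach)
for n in("scene","side"):
    p=imaging.snapshot(n); save(p,n+'0'); c,_=ray(p,(0,0)); print(n,c)
    for t in("order_pad","pad_head","pad_foot","pad_tray","tray_stop","salt_cellar","stopper_1","bitters_a","jigger","bar_votive"):
        print(t,[(np.round(d['centre'],1).tolist(),round(d['conf'],2)) for d in imaging.landmark_of(p,t)])
E
```

```text
pics
{'time': 0.0, 'joint_positions': array([ 1.0919,  0.088 ,  1.3722,  0.    ,  1.6836, -0.1031]), 'qvel': array([ 0.001 , -0.0004, -0.0003,  0.0009, -0.0003, -0.0002]), 'joint_torque': array([ -0.0008, -34.0172, -30.2432,   0.0717,   0.033 ,  -0.0002]), 'tool_pos': array([0.2016, 0.5112, 0.2233]), 'ee_rot': array([-1.5706,  0.0022,  1.195 ]), 'wrist_force': array([0.7371, 0.1296, 0.0432]), 'wrist_torque': array([ 0.0266, -0.0316,  0.0497]), 'width': 0.09384718060424627} 0.019
scene [-0.1036  0.4218  0.4607]
order_pad [([454.5, 304.2], 0.95), ([380.6, 269.1], 0.88)]
pad_head [([388.4, 286.2], 0.88), ([383.5, 227.0], 0.63), ([460.3, 264.0], 0.58)]
pad_foot [([450.6, 343.8], 0.89)]
pad_tray [([345.4, 289.0], 0.68)]
tray_stop [([306.2, 261.1], 0.95)]
salt_cellar [([289.7, 317.3], 0.88)]
stopper_1 [([412.1, 274.8], 0.7)]
bitters_a [([407.6, 263.5], 0.59), ([261.9, 279.7], 0.55)]
jigger [([244.2, 301.2], 0.98)]
bar_votive [([367.6, 251.5], 0.87)]
side [0.5274 0.8231 0.4125]
order_pad [([352.3, 252.0], 0.82), ([433.9, 276.6], 0.76), ([424.9, 248.9], 0.57)]
pad_head [([430.3, 214.8], 0.94), ([439.5, 239.9], 0.93), ([353.9, 218.3], 0.7)]
pad_foot [([426.0, 283.6], 0.65), ([437.3, 314.8], 0.63), ([351.7, 286.2], 0.6), ([254.3, 269.2], 0.48)]
pad_tray [([308.2, 293.2], 0.77)]
tray_stop []
salt_cellar [([313.0, 330.4], 0.94)]
stopper_1 [([315.5, 262.0], 0.87)]
bitters_a [([289.3, 258.4], 0.88)]
jigger [([258.0, 343.4], 0.74)]
bar_votive [([258.7, 269.0], 0.61)]
```

View pics/scene0.png

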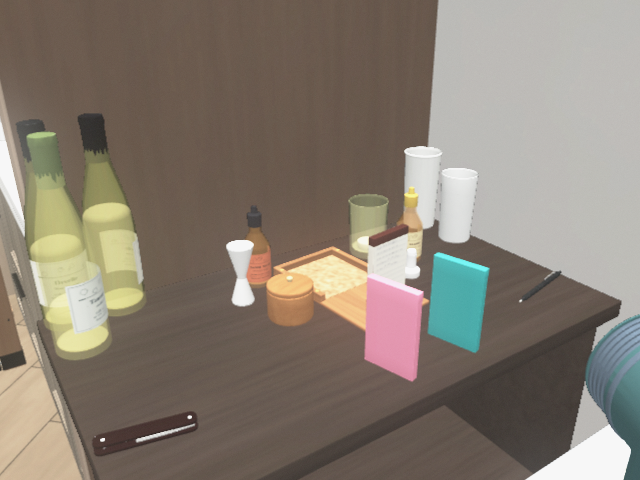

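View pics/side0.png

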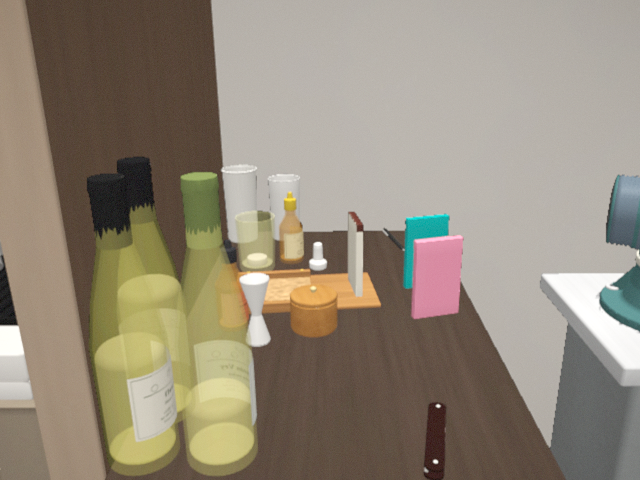

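Run:
```python
from h import *
np.set_printoptions(precision=4,suppress=True)
a=cv2.imread('pics/scene0.png')[210:350,225:445]; cv2.imwrite('pics/sc_c.png',cv2.resize(a,None,fx=3.6,fy=3.6,interpolation=3))
a=cv2.imread('pics/side0.png')[190:350,230:470]; cv2.imwrite('pics/sd_c.png',cv2.resize(a,None,fx=3.3,fy=3.3,interpolation=3))
p=imaging.snapshot("wrist"); save(p,'w0'); q=imaging.snapshot("scene"); s=imaging.snapshot("side")
import pickle; pickle.dump((q,s),open('cams.pkl','wb'))
for n,u,z in(("tray",(345.4,289),0),("stop",(306.2,261.1),.006),("head",(388.4,237),.131)): print(n,onz(q,u,z))
for n,u in(("tray",(308.2,293.2)),): print(n,onz(s,u,0))
```

```text
tray [ 0.5777 -0.0735  0.    ]
stop [ 0.6928 -0.0695  0.006 ]
head [ 0.4745 -0.0729  0.131 ]
tray [ 0.57   -0.0774  0.    ]
```

View pics/sc_c.png

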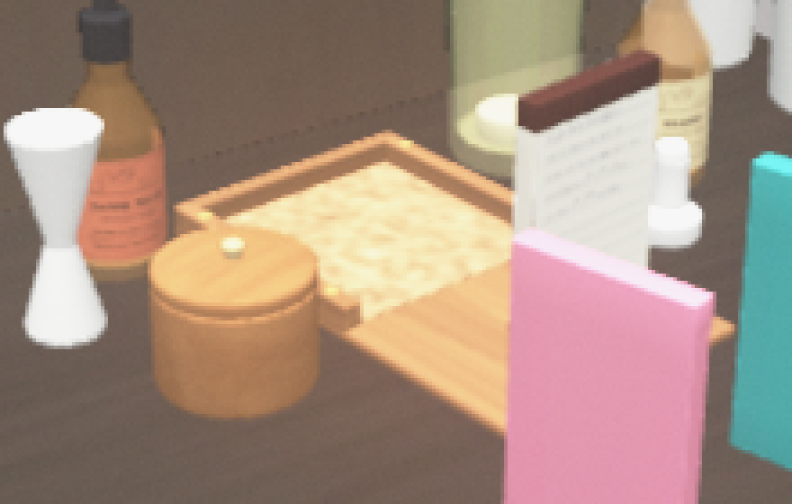

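View pics/sd_c.png

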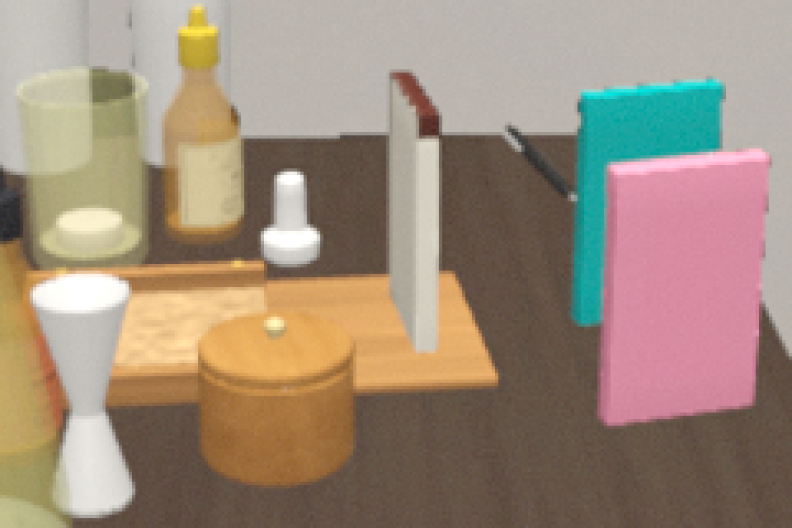

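View pics/w0.png

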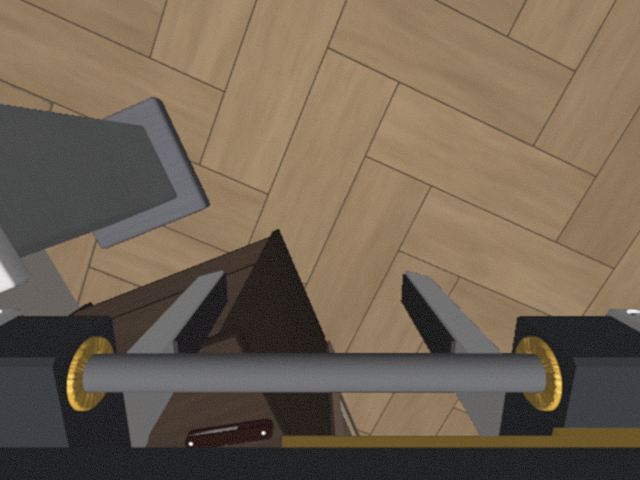

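```bash
cat > fit.py <<'E'
from h import *
import pickle
from scipy.optimize import least_squares
np.set_printoptions(precision=4,suppress=True)
q,s=pickle.load(open('cams.pkl','rb'))
def W(P,v):
    x,y,a=v; P=np.array(P); return np.c_[x+P[:,0]*np.cos(a)-P[:,1]*np.sin(a), y+P[:,0]*np.sin(a)+P[:,1]*np.cos(a),P[:,2]]
def fit(obs,v0):
    def r(v): return np.concatenate([(proj(c,W([P],v))[0]-u) for c,u,P in obs])
    o=least_squares(r,v0,loss='soft_l1'); print(o.x,np.degrees(o.x[2])); print(o.fun.reshape(-1,2)); return o.x
def qc(u,v): return np.array([225+u/3.6,210+v/3.6])
def sc(u,v): return np.array([230+u/3.3,190+v/3.3])
T=fit([(q,qc(735,327),(-.12,-.0675,.006)),(q,qc(177,208),(.115,.0675,.018)),(q,qc(392,131),(.115,-.0675,.018)),
 (s,sc(455,272),(-.12,-.0675,.006)),(s,sc(497,380),(-.12,.0675,.006)),(q,qc(345,325),(-.015,.0675,.006))],[.57,-.075,0])
# pad frame: back face at x=0, front x=-.011, centre y
P=fit([(s,sc(440,117),(-.011,.0375,.131)),(s,sc(391,72),(0,-.0375,.131)),(s,sc(408,72),(-.011,-.0375,.131)),(s,sc(437,351),(-.011,.0375,.006)),(s,sc(414,348),(0,.0375,.006)),
 (q,qc(659,57),(-.003,-.0375,.131)),(q,qc(518,97),(-.006,.0375,.131))],[.48,-.075,0])
d=P[:2]-T[:2];a=T[2]; print('foot in tray',d@[np.cos(a),np.sin(a)],d@[-np.sin(a),np.cos(a)])
for n,u,cam in(("salt",(289.7,317.3),q),("stop1",(412.1,274.8),q),("bitA",(407.6,263.5),q),("bitB",(261.9,279.7),q),("jig",(244.2,301.2),q),("vot",(367.6,251.5),q),("salt",(313,330.4),s),("stop1",(315.5,262),s),("bitA",(289.3,258.4),s),("jig",(258,343.4),s),("vot",(258.7,269),s),
 ("pinkL",(365,357),q),("pinkR",(416,375),q),("tqL",(429.5,333),q),("tqR",(477,348),q)):
    w=onz(cam,u,0);d=w[:2]-T[:2];print(n,w[:2],'tray',np.array([d@[np.cos(a),np.sin(a)],d@[-np.sin(a),np.cos(a)]]))
E
python3 fit.py
```

```text
[ 0.5772 -0.0761  0.0865] 4.958209491880076
[[ 0.4598  0.0314]
 [-0.7388 -1.407 ]
 [ 0.144  -0.565 ]
 [ 0.2437 -0.2073]
 [-0.0787 -0.7155]
 [-0.3479  1.7068]]
[ 0.4952 -0.0854  0.1178] 6.749954609432614
[[-0.7159 -0.9319]
 [ 0.2751 -0.3776]
 [ 1.5253 -0.6629]
 [-0.4272  0.2043]
 [-0.0469  1.4921]
 [-3.1567 -1.2443]
 [ 1.6597  1.4735]]
foot in tray -0.08244598613958234 -0.002136256150895431
salt [0.5527 0.0481] tray [-0.0137  0.1259]
stop1 [ 0.5545 -0.1987] tray [-0.0332 -0.1202]
bitA [ 0.5924 -0.2217] tray [ 0.0026 -0.1464]
bitB [0.6844 0.0252] tray [0.1155 0.0917]
jig [0.6352 0.0833] tray [0.0716 0.1538]
vot [ 0.6734 -0.1936] tray [ 0.0857 -0.1253]
salt [0.558  0.0551] tray [-0.0078  0.1324]
stop1 [ 0.5611 -0.2218] tray [-0.0286 -0.1437]
bitA [ 0.6134 -0.2423] tray [ 0.0218 -0.1687]
jig [0.6356 0.093 ] tray [0.0728 0.1635]
vot [ 0.6677 -0.1883] tray [ 0.0805 -0.1196]
pinkL [0.4079 0.0158] tray [-0.1607  0.1063]
pinkR [ 0.3398 -0.0146] tray [-0.2311  0.0818]
tqL [ 0.4026 -0.097 ] tray [-0.1757 -0.0057]
tqR [ 0.3382 -0.1252] tray [-0.2423 -0.0283]
```

Run:
```python
from h import *
import pickle
q,s=pickle.load(open('cams.pkl','rb'))
for n,u,c in(("b1",(82,345),q),("b2",(122,303),q),("b3",(60,325),q),("knife",(145,432),q),("b1s",(220,450),s),("b2s",(140,450),s)): print(n,onz(c,u,0)[:2])
```

```text
b1 [0.65223757 0.32717951]
b2 [0.73885715 0.24658802]
b3 [0.72508294 0.34196692]
knife [0.43220078 0.30900681]
b1s [0.64915479 0.31921685]
b2s [0.73483627 0.31916594]
```

Call:
send_rows(moves="0.2 0 0 0 -6.6; 0.2 0 0 0 -6.6; 0.2 0 0 0 -6.6; 0.2 0 0 0 -6.6; 0.2 -0.035 0 -0.011 0; 0.2 -0.035 0 -0.011 0; 0.2 -0.035 0 -0.011 0; 0.2 -0.035 0 -0.011 0; 0.2 -0.035 0 -0.011 0; 0.2 -0.035 0 -0.011 0")

```text
time: 2.08
tool_pos: [0.2857, 0.3064, 0.2246]
ee_rot: [-1.572, -0.0, 1.657]
wrist_force: [-0.3, -0.7, 0.5]
width: 0.0378
```

Call:
send_rows(moves="0.2 -0.035 0 -0.011 0; 0.2 -0.035 0 -0.011 0; 0.2 -0.035 0 -0.011 0; 0.2 -0.035 0 -0.011 0; 0.2 -0.035 0 -0.011 0; 0.2 -0.035 0 -0.011 0; 0.2 -0.035 0 -0.011 0; 0.2 -0.035 0 -0.011 0; 0.2 -0.035 0 -0.011 0; 0.2 0 0 0 0")

```text
time: 2.92
tool_pos: [0.4123, -0.0027, 0.2242]
ee_rot: [-1.571, 0.003, 1.648]
wrist_force: [-0.2, 0.1, 0.2]
width: 0.0376
```

Call:
send_rows(moves="0.2 -0.03 0 -0.011 0; 0.2 -0.03 0 -0.011 0; 0.2 -0.03 0 -0.011 0; 0.2 0 0.03 0 0; 0.2 0 0.03 0 0; 0.2 0 0.03 0 0; 0.2 0 0 0 0; 0.2 0 0 0 0; 0.2 0 0 0 0; 0.2 0 0 0 0")

```text
time: 3.75
tool_pos: [0.4529, -0.0844, 0.1372]
ee_rot: [-1.575, 0.002, 1.656]
wrist_force: [0.3, -0.3, 0.1]
width: 0.0376
```

Run:
```python
from h import *
for n in("scene","side"):
    p=imaging.snapshot(n); save(p,n+'1')
a=cv2.imread('pics/scene1.png')[150:390,320:500];b=cv2.imread('pics/side1.png')[150:390,250:500]
cv2.imwrite('pics/c1.png',cv2.resize(np.hstack([a,b]),None,fx=1.85,fy=1.85,interpolation=3))
```

```text
(no output)
```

View pics/c1.png

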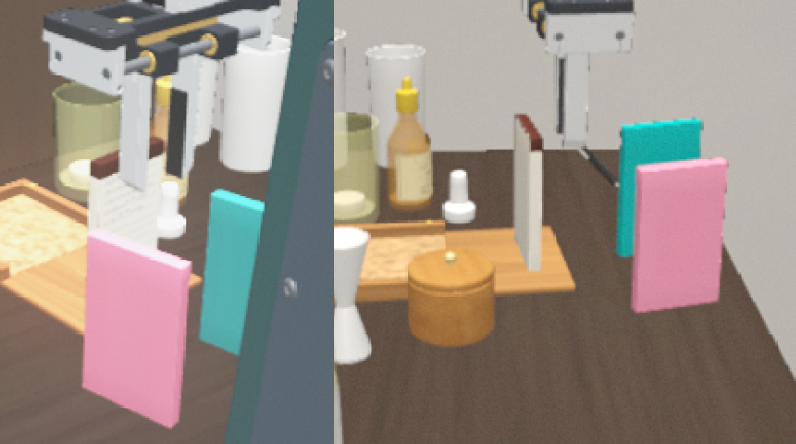

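Call:
send_rows(moves="0.2 -0.004 0 -0.006 0; 0.2 0 0 -0.006 0; 0.2 0 0 -0.005 0; 0.2 0 0 -0.005 0; 0.2 0 0 -0.005 0; 0.2 0 0 -0.005 0; 0.2 0 0 -0.005 0; 0.2 0 0 -0.005 0; 0.2 0 0 -0.003 0; 0.2 0 0 0 0")

```text
time: 4.68
tool_pos: [0.4971, -0.0844, 0.1343]
ee_rot: [-1.571, -0.0, 1.656]
wrist_force: [-0.4, 0.7, -0.7]
width: 0.0375
```

Run:
```python
from h import *
for n in("scene","side"):
    p=imaging.snapshot(n); save(p,n+'2')
a=cv2.imread('pics/scene2.png')[150:390,250:450];b=cv2.imread('pics/side2.png')[150:390,220:450]
cv2.imwrite('pics/c2.png',cv2.resize(np.hstack([a,b]),None,fx=1.85,fy=1.85,interpolation=3))
```

```text
(no output)
```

View pics/c2.png

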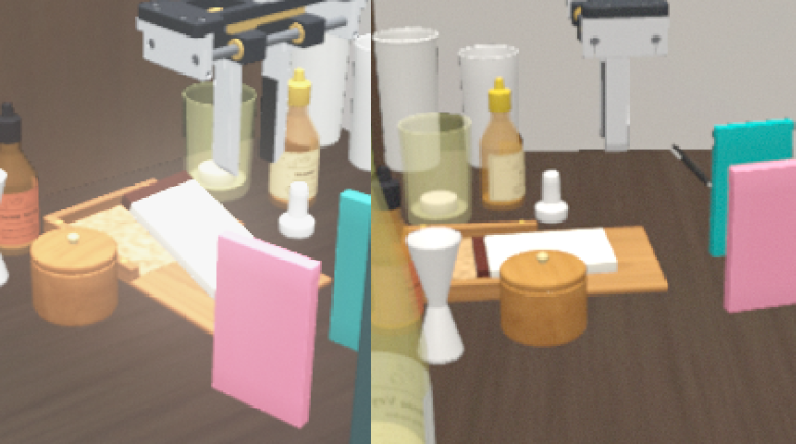

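Run:
```python
from h import *
a=cv2.imread('pics/scene2.png')[230:330,300:400];b=cv2.imread('pics/side2.png')[250:320,240:370]
cv2.imwrite('pics/c2a.png',cv2.resize(a,None,fx=6,fy=6,interpolation=3))
cv2.imwrite('pics/c2b.png',cv2.resize(b,None,fx=6,fy=6,interpolation=3))
p=imaging.snapshot('wrist'); save(p,'w2'); print(p['mtx'],p['R'],p['t'])
import pickle; pickle.dump(p,open('w2.pkl','wb'))
for t in('pad_head','pad_foot'):print(t,[(d['centre'],d['conf']) for d in imaging.landmark_of(p,t)])
```

```text
[[354.85891287   0.         313.86062636]
 [  0.         354.85891287 241.23742816]
 [  0.           0.           1.        ]] [[-8.61335685e-02  9.96283598e-01  1.64589562e-05]
 [ 9.66174976e-01  8.35265007e-02  2.43986145e-01]
 [ 2.43078019e-01  2.10312995e-02 -9.69778718e-01]] [ 0.12667709 -0.47567884  0.18375662]
pad_head [([559.4, 34.1], 0.98), ([296.1, 4.7], 0.94)]
pad_foot [([453.7, 85.7], 0.8), ([312.2, 245.5], 0.69)]
```

View pics/c2a.png

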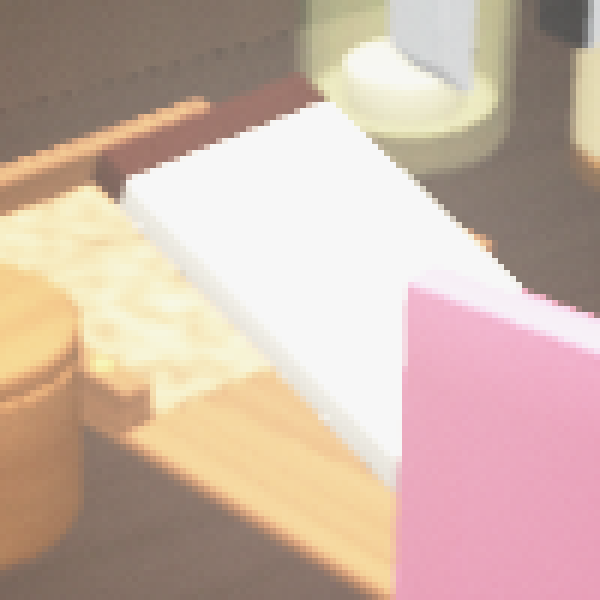

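View pics/c2b.png

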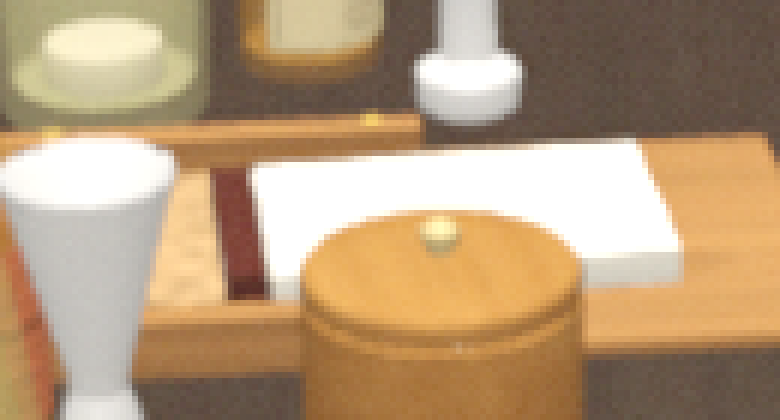

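View pics/w2.png

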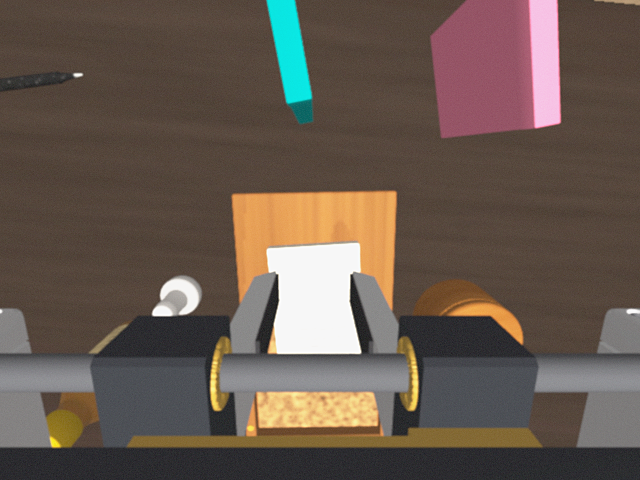

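```bash
cat > tr.py <<'E'
from h import *
T=np.array([.5772,-.0761,.0865]);c,s_=np.cos(T[2]),np.sin(T[2])
def tray(w): d=np.asarray(w)[:2]-T[:2]; return np.array([d@[c,s_],d@[-s_,c]])
E
python3 - <<'E'
from tr import *
import pickle
np.set_printoptions(precision=4,suppress=True)
p=pickle.load(open('w2.pkl','rb')); q,s=pickle.load(open('cams.pkl','rb'))
for n,u,z in(("tray-fr",(233,194),.006),("tray-fl",(396,191),.006),("foot r",(269,248),.017),("foot l",(361,242),.017)): print(n,tray(onz(p,u,z)))
for n,u in(("foot r",(635,138)),("foot l",(682,252)),("head l",(228,282)),("head r",(212,170))): print('side',n,tray(onz(s,(240+u[0]/6,250+u[1]/6),.017)))
for n,u in(("head l",(103,158)),("head r",(302,76))): print('scene',n,tray(onz(q,(300+u[0]/6,230+u[1]/6),.017)))
E
```

```text
tray-fr [-0.119  -0.0666]
tray-fl [-0.1214  0.0653]
foot r [-0.0766 -0.0374]
foot l [-0.0816  0.0369]
side foot r [-0.0764 -0.042 ]
side foot l [-0.0802  0.0395]
side head l [0.0435 0.0461]
side head r [ 0.048  -0.0312]
scene head l [ 0.1008 -0.0168]
scene head r [ 0.1084 -0.1017]
```

Call:
send_rows(moves="0.2 0 0 0.014 0; 0.2 0 0 0.014 0; 0.2 0 0.02 0 0; 0.2 0 0.025 0 0; 0.2 0 0.025 0 0; 0.2 0 0.015 0 0; 0.2 0 0.01 0 0; 0.2 0 0.007 0 0; 0.2 0 0 0 0; 0.2 0 0 0 0")

```text
time: 5.77
tool_pos: [0.4691, -0.087, 0.033]
ee_rot: [-1.572, 0.0, 1.656]
wrist_force: [0.8, -0.5, -0.3]
width: 0.0373
```

Run:
```python
from tr import *
o=robot.get_obs(); print(o['tool_pos'],tray(o['tool_pos']),o['wrist_force'])
for n in("scene","side","wrist"):
    p=imaging.snapshot(n); save(p,n+'3')
a=cv2.imread('pics/side3.png')[200:350,220:450]
cv2.imwrite('pics/c3.png',cv2.resize(a,None,fx=3.4,fy=3.4,interpolation=3))
```

```text
[ 0.46905363 -0.08703491  0.03302321] [-0.10868673 -0.00155102] [ 0.78674026 -0.49291738 -0.349564  ]
```

View pics/c3.png

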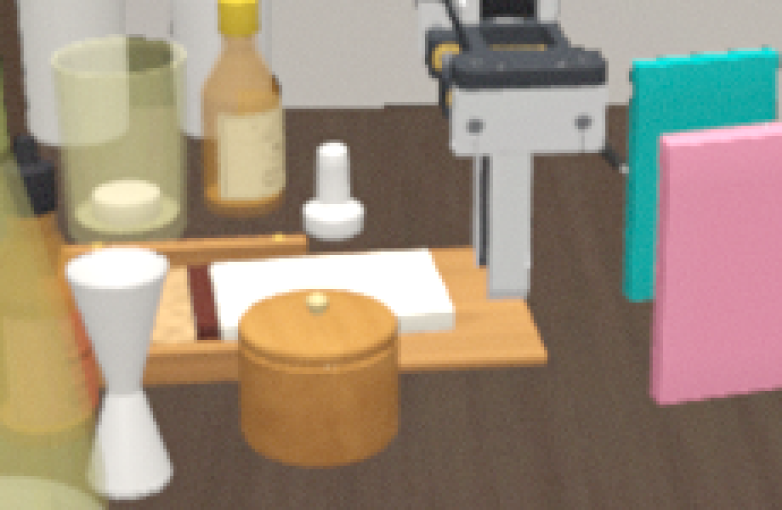

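View pics/wrist3.png

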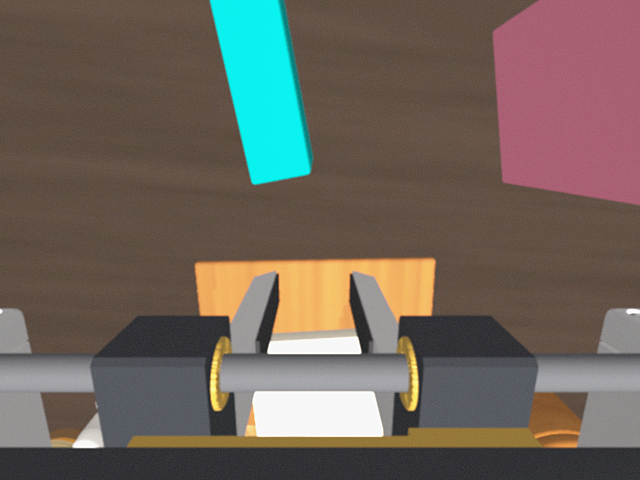

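Call:
send_rows(moves="0.2 0 0.003 -0.003 0; 0.2 0 0 -0.005 0; 0.2 0 0 -0.005 0; 0.2 0 0 -0.004 0; 0.2 0 0 -0.004 0; 0.2 0 0 -0.005 0; 0.2 0 0 -0.005 0; 0.2 0 0 -0.005 0; 0.2 0 0 -0.005 0; 0.2 0 0 -0.005 0")

```text
time: 6.75
tool_pos: [0.515, -0.0829, 0.0294]
ee_rot: [-1.571, -0.0, 1.656]
wrist_force: [-0.7, -0.3, 1.6]
width: 0.0371
```

Call:
send_rows(moves="0.2 0 0 -0.004 0; 0.2 0 0 -0.004 0; 0.2 0 0 -0.004 0; 0.2 0 0 -0.004 0; 0.2 0 0 -0.003 0; 0.2 0 0 -0.003 0; 0.2 0 0 -0.003 0; 0.2 0 0 -0.002 0; 0.2 0 0 0 0; 0.2 0 0 0 0")

```text
time: 7.58
tool_pos: [0.5415, -0.0807, 0.0295]
ee_rot: [-1.571, -0.0, 1.656]
wrist_force: [-0.1, 0.3, 0.3]
width: 0.0376
```

Run:
```python
from tr import *
o=robot.get_obs(); print(o['tool_pos'],tray(o['tool_pos']),o['wrist_force'])
for n in("scene","side"):
    p=imaging.snapshot(n); save(p,n+'4')
a=cv2.imread('pics/side4.png')[200:350,220:450]
cv2.imwrite('pics/c4.png',cv2.resize(a,None,fx=3.4,fy=3.4,interpolation=3))
a=cv2.imread('pics/scene4.png')[200:340,250:450]
cv2.imwrite('pics/c4b.png',cv2.resize(a,None,fx=4,fy=4,interpolation=3))
```

```text
[ 0.54153772 -0.08066608  0.02947231] [-0.03592342 -0.00146807] [-0.14298164  0.26526036  0.29513   ]
```

View pics/c4.png

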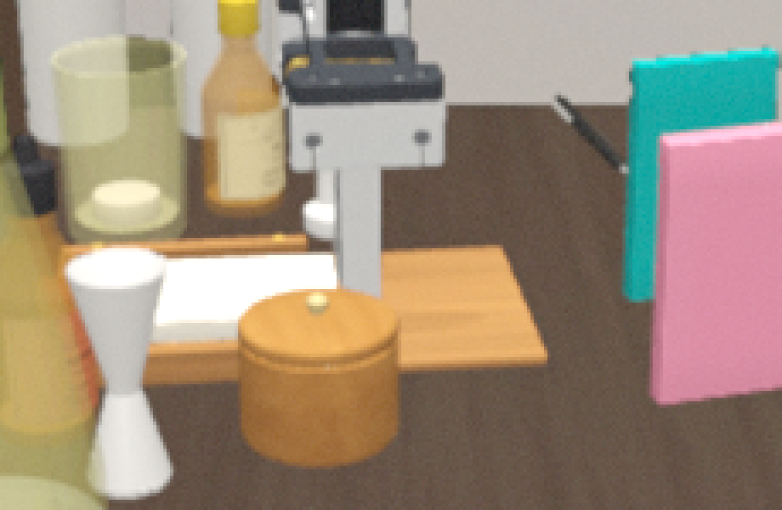

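View pics/c4b.png

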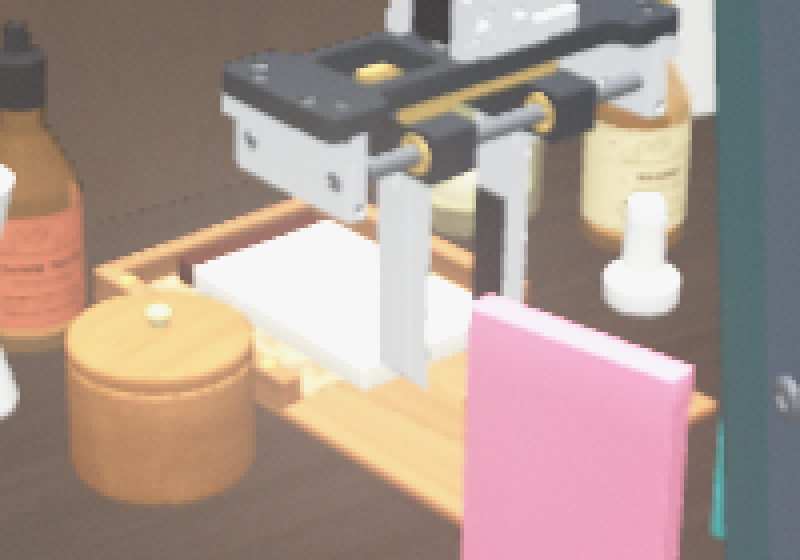

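Call:
send_rows(moves="0.2 0 0 -0.0015 0; 0.2 0 0 -0.0015 0; 0.2 0 0 -0.001 0; 0.2 0 0 -0.001 0; 0.2 0 0 0 0; 0.2 0 0 0 0; 0.2 0 0 0 0; 0.2 0 0 0 0; 0.2 0 0 0 0; 0.2 0 0 0 0")

```text
time: 8.52
tool_pos: [0.5464, -0.0803, 0.0295]
ee_rot: [-1.571, -0.0, 1.656]
wrist_force: [-0.4, -0.3, -0.9]
width: 0.0373
```

Run:
```python
from tr import *
o=robot.get_obs(); print(o['tool_pos'],tray(o['tool_pos']),o['wrist_force'])
p=imaging.snapshot("scene"); save(p,'scene5')
a=cv2.imread('pics/scene5.png')[235:305,265:365]
cv2.imwrite('pics/c5b.png',cv2.resize(a,None,fx=8,fy=8,interpolation=3))
```

```text
[ 0.54636624 -0.08025319  0.0294953 ] [-0.03107728 -0.00147387] [-0.36738411 -0.31847401 -0.85939763]
```

View pics/c5b.png

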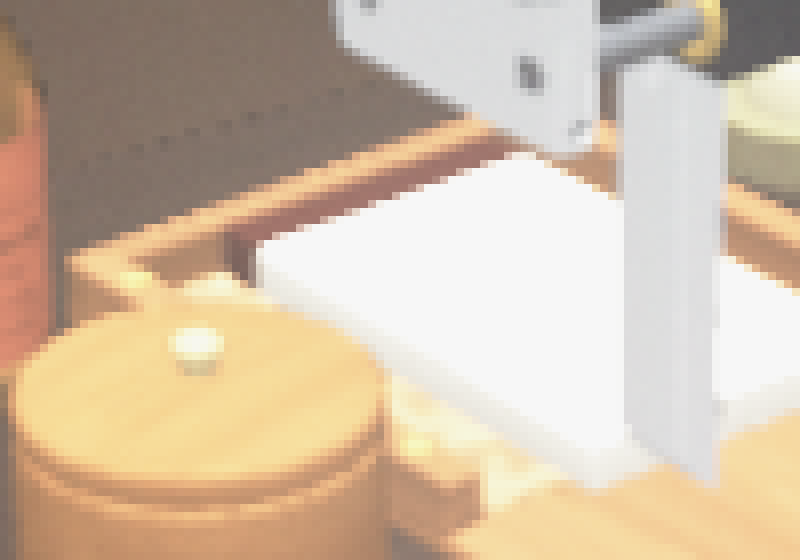

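Run:
```python
from tr import *
import pickle
q,s=pickle.load(open('cams.pkl','rb'))
for n,u,z in(("head l",(232,238),.017),("binding/white l",(258,245),.017),("binding/white r",(518,153),.017),("foot l",(600,455),.017),("rail inner top L",(130,262),.018)): print(n,tray(onz(q,(265+u[0]/8,235+u[1]/8),z)))
```

```text
head l [0.09940943 0.03519902]
binding/white l [0.09311262 0.03285174]
binding/white r [ 0.0937426  -0.03998173]
foot l [-0.02452679  0.03566686]
rail inner top L [0.10213988 0.06007587]
```

Call:
send_rows(moves="0.2 0 0 -0.001 0; 0.2 0 0 -0.001 0; 0.2 0 0 -0.0005 0; 0.2 0 0 0 0; 0.2 0 0 0 0; 0.2 0 0 0 0; 0.2 0 0 0 0; 0.2 0 0 0 0; 0.2 0 0 0 0; 0.2 0 0 0 0")

```text
time: 9.4
tool_pos: [0.5473, -0.0802, 0.0295]
ee_rot: [-1.567, -0.0, 1.656]
wrist_force: [-6.1, -0.3, 3.5]
width: 0.0378
```

Run:
```python
from tr import *
for i in range(3):
    p=imaging.snapshot("scene"); o=robot.get_obs(); print(tray(o['tool_pos']),o['wrist_force'])
save(p,'scene6')
a=cv2.imread('pics/scene6.png')[235:305,265:365]
cv2.imwrite('pics/c6b.png',cv2.resize(a,None,fx=8,fy=8,interpolation=3))
```

```text
[-0.03016561 -0.0014652 ] [-5.21266443 -0.46605527  4.56450398]
[-0.03017639 -0.00148656] [-5.48992969  0.13170636  4.77617188]
[-0.03016551 -0.00145892] [-6.36162872 -0.73458342  3.39209375]
```

View pics/c6b.png

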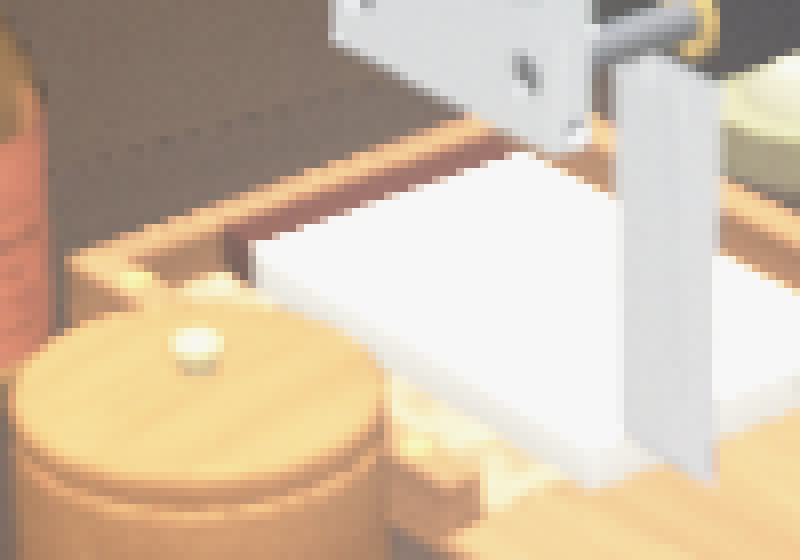

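Call:
send_rows(moves="0.2 0 0 0.003 0; 0.2 0 0 0.006 0; 0.2 0 0 0.012 0; 0.2 0 0 0.015 0; 0.2 0 -0.03 0 0; 0.2 0 -0.04 0 0; 0.2 0 -0.04 0 0; 0.2 0 -0.04 0 0; 0.2 0 0 0.04 0; 0.2 0 0 0 0")

```text
time: 10.38
tool_pos: [0.4703, -0.0866, 0.182]
ee_rot: [-1.573, 0.002, 1.655]
wrist_force: [-1.0, 0.2, -1.6]
width: 0.0379
```

Run:
```python
from tr import *
for n in("scene","side","wrist"):
    p=imaging.snapshot(n); save(p,n+'7')
import pickle; pickle.dump(p,open('w7.pkl','wb'))
a=cv2.imread('pics/scene7.png')[200:350,220:430]
cv2.imwrite('pics/c7.png',cv2.resize(a,None,fx=3.7,fy=3.7,interpolation=3))
```

```text
(no output)
```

View pics/c7.png

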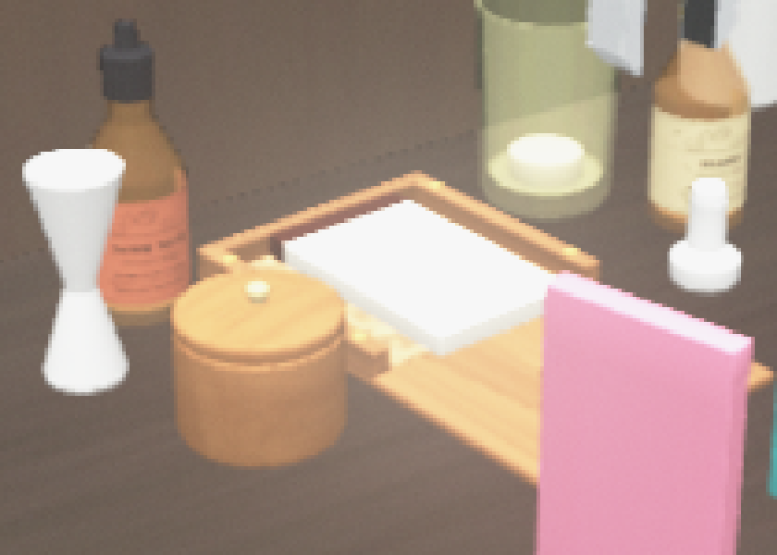

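View pics/side7.png

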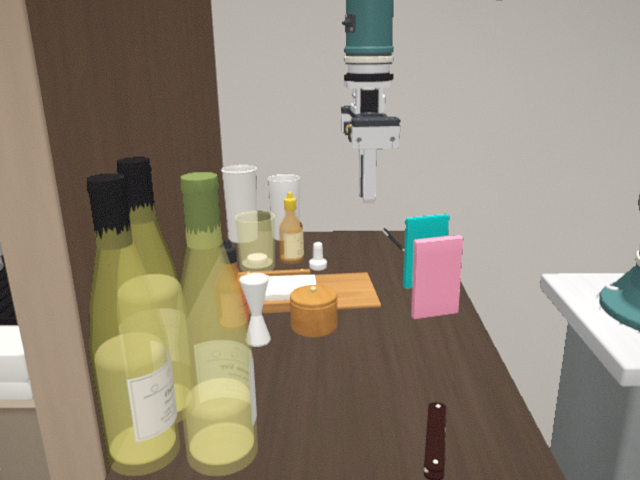

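View pics/wrist7.png

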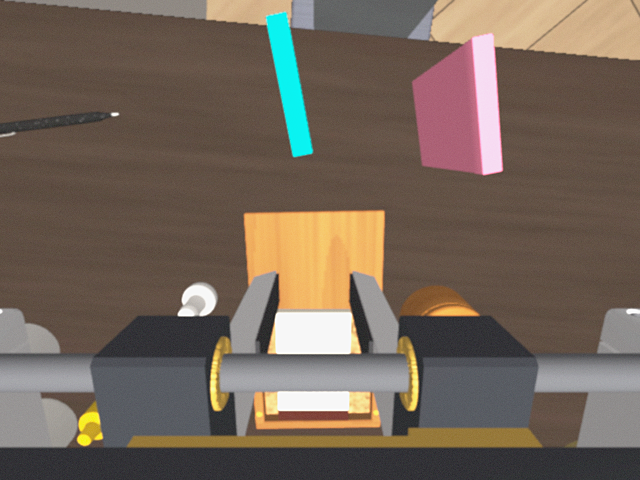

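Run:
```python
from tr import *
import pickle
p=pickle.load(open('w7.pkl','rb'))
for u in((275,311),(352,310)): print(tray(onz(p,u,.017)))
o=robot.get_obs(); print(o['qvel'],o['wrist_force'])
print(order.close_job())
```

```text
[-0.02328058 -0.03957206]
[-0.02429827  0.03641762]
[ 0.00645038  0.03276225 -0.01687648 -0.00145775  0.00097744  0.00141279] [-0.05077458  0.69432348 -0.02325541]
the job is handed in; nothing more can be done
None
```

I pushed the order pad over with both fingertips near its top. It fell flat in the tray with the writing side up. I then pushed it by its near end along the tray until it met the back rail, backed straight off, lifted clear and handed the job in at about 10.5 s.

**Pad position at the end:**
- **Contact:** the wrist force rose to about 6 N when the pad met the rail. I took that as it being home.
- **Distance to rail:** measured from the near end, the last wrist picture puts the binding end at about 0.101 m along the tray. The rail is nominally at 0.105 m. My camera measurements of the rail itself read about 3 mm short, so the two agree.
- **Squareness:** the pad's middle is about 2 mm off the centre line and its length about 0.013 rad off the tray's.

**Everything else:** in the last scene and side pictures the listed things and the pink and turquoise look-alikes stand where they were, and the robot touches nothing. I judged this by eye and did not re-measure them.

**One disagreement:** the first scene picture after the topple gave an impossible position for the pad's head. I took it that the pad was still falling in that shot. The side and wrist pictures taken just after agreed that it lay flat.

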